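Wind down the cheese press with fingertip strokes

ROBOT

A 7-joint arm with a two-finger parallel gripper is mounted at the origin on a cart in front of the work surface, level with it; the furniture and walls round the work are solid. World frame = base frame: x ahead of the robot, y to its left, z up, the work surface at z = 0. Lengths are in mm, angles in rad, forces in N, time in s.
With the tool pointing down it reaches from about 400 to 850 mm from the base axis. Payload 4.5 kg.
Tool frame: the origin (TCP) lies on the centre line of the jaws, within the pads' length; the fingertips stand 19 mm ahead of it and the grasp point (between the pads) is the TCP (ctrl.tips_ahead is the distance from the TCP to the fingertips, in mm); z points along the fingers, y is the line along which they close (so a half turn about z gives the same grasp; the last joint's range is limited). The gripper opens to 88 mm and grips with 3 to 60 N. Pads are 18 mm wide; open, the fingers measure 123 mm over their backs; the gripper's body (75 mm by 187 mm) begins 45 mm behind the grasp point.
Start: joints at [1.315, 0.689, -0.195, 1.565, 0.157, 0.902, -0.215], TCP at [178.629, -598.952, 257.743] pointing down, gripper open.
Joint ranges: [-3.01, 3.01], [-0.46, 2.08], [-1.47, 1.51], [0.13, 2.56], [-1, 4.14], [0.04, 2.09], [-2.66, 2.66]. Speed limits (rad/s): [2.57, 2.57, 3.14, 3.14, 3.14, 3.14, 3.14].

INTERFACE

Orientations are given as [roll, pitch, yaw] about the fixed x, y, z axes, in that order (R = Rz(yaw) Ry(pitch) Rx(roll)).
In Python, from station import ctrl, optics gives the robot as it stands.
- The arm moves only by the tool send_rows, never from a script. Its argument "series" is one flat list of numbers, 6 for each row, row after row: the shift along the tool's x, y, z normalised to -1 to 1, where 1 is 0.3 m, then the turn, a rotation vector about the tool's x, y, z normalised to -1 to 1, where 1 is 120 degrees. A call has 1 to 5 rows; each row shifts and turns the commanded pose from where the row before left it, along the tool's axes as they then stand; what a row does not reach is not made up. A row lasts 1/10 s, in which the tool goes at most 50 mm and 8.59 degrees, less where a joint would pass 70% of its speed; a pose out of reach is approached as far as the arm can. A call with a number of a shift or a turn outside -1 to 1 is refused whole. A call with a gripper value outside its range is refused whole. "jaw" is the gripper's target within -1 to 1 (shut at 1, half-way at 0, fully open at -1), set as the call begins (left out, the last holds). The fingers move at their own pace and stop on an object; "newtons" is the grip in N (left out, the last holds). Time passes only in rows, so rows that do not move let the fingers close. It gives the time, the measured TCP pose, the force, the opening and the grip force at its end, in the units of the state.
- ctrl.observe(): the state, without advancing time (a new reading comes with each control period).
- optics.get_image(name): name is "scene" or "top"; returns a dict with "img" (384x512x3 uint8, red, green, blue), "fx", "fy", "cx", "cy" (pixels), "pose" (4x4, takes a point from camera to world coordinates). Camera axes: x right, y up, looking along -z (the intrinsics and any distortion apply to the point x, -y, -z); pixel columns grow to the right and rows downward; lengths in mm; the calibration is good to about 2 mm. A picture is of the moment at which its call begins. There is no depth.
- ctrl.close_job(): hands the job in; it is judged then, once.
The state is a dict: "clock": time; "joint_pos": joint angles; "qd": joint speeds; "joint_torque": joint torques, N m; "tool_pos": TCP position; "tool_rot": TCP orientation; "ft_force": force on the tool from outside, world axes, zero at the start; "wrist_torque": the same for the moment, N m; "gripper_width": finger opening in mm; "grasp_force": force on a finger pad.
Only numpy, scipy, OpenCV 4.12 (cv2) and the standard library are available. Lean on these libraries where they do the work, as an engineer would, in place of code of your own. Each camera call takes 0.05 s, during which the arm holds its last target. There are 200 camera calls.

TASK

Screw the small green cheese press fully home: push the wings of its brass wing screw round clockwise (seen from above) with a fingertip, stroke after stroke, until the pressing plate sits tight on the wooden follower and the screw turns no further. Only push the screw: do not pinch or grip its wings, do not lift, tip or shove the press along the worktop, and leave the other things where they stand.

Things in the scene. Friction and masses are not known exactly. Their poses are not given: they have to be found in the camera images.
- press: Small green C-frame cheese press, about 2.4 kg, loose on rubber feet. Origin: centre of its underside, on the vertical screw axis; z up; +x points from the axis to the spine, away from the robot within 0.5 rad. Base x -61..69, y -60..60, 18 mm high. Green arm 36 mm wide, 130 to 146 mm high, from the spine to x = -25, holds the screw in a bushing (radius 13 mm, top 150.5 mm high).
- wing_screw (a joint): Turn of the screw, rad, growing clockwise seen from above (tightening). 0 = backed off; 9.4 = tight, a firm stop: the plate sits on the follower. Starts between 0 and 3. Friction about 0.03 N m (about 1 N of push on a wing); it stays where left and sinks 6 mm per turn (9 mm in all).
- wing_1 (a point): Middle of the first wing, 24 mm from the screw axis, 181 mm high at joint 0, 172 at 9.4. Two brass wings stand opposite each other in one vertical plane through the axis: upright plates 6 mm thick, from 8 to 34 mm from the axis, from 10 mm below to 12 mm above this point (above 10 mm only from 18 mm out). Hub between them: radius 10 mm, top 6 mm below this point.
- wing_2 (a point): The same point on the opposite wing.
- wing_face_a: One of the two long sides of the wing pair (half its 6 mm thickness, both wings). Origin on the screw axis, 92 mm below the wing points. Side a looks to its +y, its x runs from the axis to wing 1.
- wing_face_b: The other side, looking to -y of the same frame.
- timer: Round kitchen timer, dark blue with white top, 66 mm across, 46 mm high; bystander. Origin: centre of its underside.
- herb_jar: Glass jar of green herbs with a grey lid, 68 mm across, 100 mm high; bystander. Origin: centre of its underside.
- red_cap: Spice bottle with a red cap, 44 mm across, 108 mm high; bystander. Origin: centre of its underside.
- pink_tube: Slim clear tube with pink contents and a white cap, 38 mm across, 108 mm high; bystander. Origin: centre of its underside.
- salt_tube: Slim clear tube with white contents and a white cap, 38 mm across, 108 mm high; bystander. Origin: centre of its underside.
- spine_top (a point): Middle of the top of the press's upright spine, 51 mm behind the screw axis (press +x), 200 mm high. The spine is a plate 70 mm wide (along y), its front face 42 mm from the axis; on top a wooden cap, x 42 to 60, y -38 to 38. It stands higher than the wings, close behind them: a finger cannot well pass there, so strokes go round the open side.
Mind the look-alikes: they are no part of the job. What is shaped like the press but pink is not meant.

How it is judged:
By the outcome, as a careful person would: the job done as asked, in the order asked, and still so for the second after the job is handed in, with the robot touching nothing.
It also fails if it takes over 72 s, if anything falls off the work surface, if the arm or the gripper's body presses on something with over 40 N, if the wrist force passes 120 N, or if a joint passes its speed limit or range.

## Working session

There is one attempt and no reset: what is moved stays moved. The work goes in short steps, Python scripts to look and compute and a tool call to move; the robot and the scene stay as the last step left them, time stands still between calls to the robot, and variables do not carry over. Pictures are saved under pics/ and viewed, at most 10 in all, crops included, and the job is handed in when it is done.

Besides the shell and the picture viewer there is one more tool, called after "Request:" in YAML: its name, and indented under it one key for each argument. send_rows: Moves the arm, as the interface text tells. Scaled input: -1 to 1 covers 0.3 m each way for a shift and 120 degrees each way for a turn. Its arguments: {"type":"object","properties":{"series":{"type":"array"},"jaw":{"type":"number"},"newtons":{"type":"number"}},"required":["series"]}

```bash
mkdir -p pics; ls
python3 - <<'E'
from station import ctrl, optics
import cv2,numpy as np
for n in("scene","top"):
    d=optics.get_image(n); cv2.imwrite(f"pics/{n}0.png",d["img"][:,:,::-1]); print(n,d["fx"],d["fy"],d["cx"],d["cy"],[k for k in d if k!="img"]); print(np.round(d["pose"],3))
print(ctrl.observe(), ctrl.tips_ahead)
E
```

```text
pics
scene 388.7862909552635 388.7862909552635 253.1249963930667 189.91269388461117 ['fx', 'fy', 'cx', 'cy', 'pose']
[[-5.91000e-01  5.78000e-01 -5.63000e-01  1.89480e+01]
 [-8.07000e-01 -4.19000e-01  4.16000e-01  3.74114e+02]
 [ 5.00000e-03  7.00000e-01  7.14000e-01  7.99483e+02]
 [ 0.00000e+00  0.00000e+00  0.00000e+00  1.00000e+00]]
top 377.12568208960766 377.12568208960766 258.512868279612 193.6097814853719 ['fx', 'fy', 'cx', 'cy', 'pose']
[[-4.400000e-02  9.770000e-01 -2.080000e-01  3.103840e+02]
 [-9.990000e-01 -4.300000e-02  9.000000e-03 -2.380000e+00]
 [-0.000000e+00  2.080000e-01  9.780000e-01  1.298186e+03]
 [ 0.000000e+00  0.000000e+00  0.000000e+00  1.000000e+00]]
{'clock': 0.1, 'joint_pos': array([ 1.31478714,  0.6899256 , -0.19451   ,  1.56615499,  0.15734341,
        0.90247665, -0.21510064]), 'qd': array([ 0.00027205, -0.00132901, -0.00046566, -0.00364852,  0.00104452,
        0.00068769,  0.00095184]), 'joint_torque': array([-1.87918449e-03, -5.28500283e+01, -1.27140809e+00, -1.53839421e+01,
       -5.25963446e-02,  1.91155785e-03,  4.77399351e-05]), 'tool_pos': array([ 178.41558298, -598.4849014 ,  256.99670459]), 'tool_rot': array([-3.14002862e+00,  1.45037691e-04,  2.89893661e-01]), 'ft_force': array([-0.39548683, -0.4211848 , -0.28861208]), 'wrist_torque': array([-0.02135039, -0.01429315, -0.05256056]), 'grasp_force': 0.0, 'gripper_width': 88.06175392040319} 19.0
```

View pics/scene0.png

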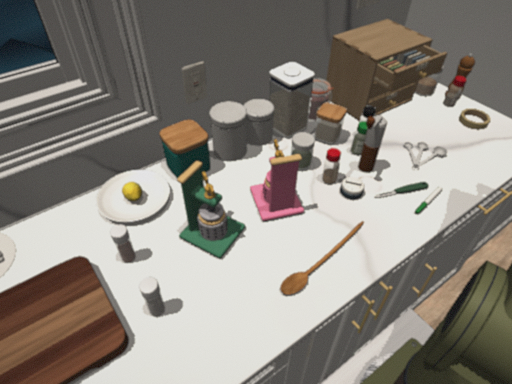

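View pics/top0.png

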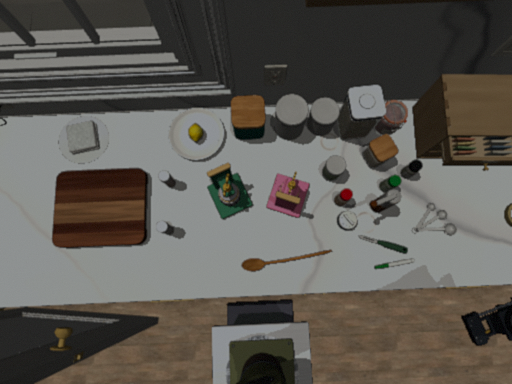

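The candidates are the green press (scene 210,215; top 229,195), the pink press (scene 278,185; top 290,195) and the green canister with a wooden lid (scene 187,148; top 249,117). I choose the green C-frame press. I'll check it in a close crop.

```bash
cat > h.py <<'E'
from station import ctrl, optics
import cv2,numpy as np
def grab(n):
    return optics.get_image(n)
def ray(d,u,v):
    P=d["pose"]; r=P[:3,:3]@np.array([(u-d["cx"])/d["fx"],-(v-d["cy"])/d["fy"],-1.]); return P[:3,3],r/np.linalg.norm(r)
def plane(d,u,v,z):
    o,r=ray(d,u,v); return o+r*(z-o[2])/r[2]
def tri(d1,p1,d2,p2):
    o1,r1=ray(d1,*p1);o2,r2=ray(d2,*p2)
    s=np.linalg.lstsq(np.c_[r1,-r2],o2-o1,rcond=None)[0]
    a=o1+s[0]*r1;b=o2+s[1]*r2
    return (a+b)/2,np.linalg.norm(a-b)
def px(d,p):
    c=d["pose"][:3,:3].T@(np.array(p,float)-d["pose"][:3,3]); return d["cx"]+d["fx"]*c[0]/-c[2], d["cy"]-d["fy"]*c[1]/-c[2]
def crop(d,u0,v0,w,h,k):
    return cv2.resize(d["img"][v0:v0+h,u0:u0+w,::-1],None,fx=k,fy=k,interpolation=cv2.INTER_CUBIC)
E
python3 - <<'E'
from h import *
s=grab("scene");t=grab("top")
a=crop(s,170,150,80,110,5);b=crop(t,195,150,80,110,5)
cv2.imwrite("pics/c1.png",np.hstack([a,b]))
E
```

```text
(no output)
```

View pics/c1.png

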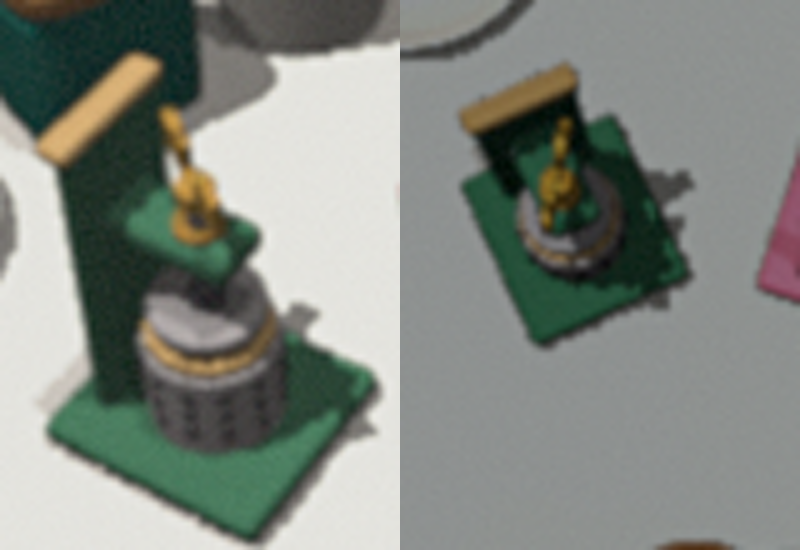

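The crop shows the green press. Its base corners in the top crop (offset by 400) are near (62,188), (212,118), (290,278) and (142,345), and the wooden cap's middle is at (120,97). The wings run from about (165,130) to (147,222). In the scene crop the cap's middle is at (100,107) and the wing tip is near (170,115).

Run:
```python
from h import *
np.set_printoptions(precision=1,suppress=True)
s=grab("scene");t=grab("top")
T=lambda x,y:(195+x/5-.4,150+y/5-.4); S=lambda x,y:(170+x/5-.4,150+y/5-.4)
C=[plane(t,*T(*p),18) for p in((62,188),(212,118),(290,278),(142,345))]
for c in C: print("base",c)
m=np.mean(C,0); ax=(C[0]+C[1]-C[2]-C[3])[:2]; yaw=np.arctan2(ax[1],ax[0]); u=np.array([np.cos(yaw),np.sin(yaw)])
print("yaw",yaw,"axis",m[:2]-4*u)
for p in((50,430),(250,540),(375,380)): print("scene base",plane(s,*S(*p),18))
print("cap tri",tri(s,S(100,107),t,T(120,97)))
print("hub tri",tri(s,S(193,195),t,T(160,185)))
print("tip tri",tri(s,S(170,118),t,T(165,130)))
# brass masks in top and scene
for d,nm,(x0,y0,x1,y1) in((t,"top",(215,170,240,200)),(s,"scene",(196,168,225,202))):
    h=cv2.cvtColor(d["img"],cv2.COLOR_RGB2HSV)[y0:y1,x0:x1].astype(int)
    M=(h[...,0]>14)&(h[...,0]<32)&(h[...,1]>150)&(h[...,2]>90)
    v,uu=np.nonzero(M); print(nm,len(v))
    for r in M: print("".join(".#"[int(k)] for k in r))
    pts=np.c_[uu+x0,v+y0].astype(np.float32); 
    w=np.array([plane(d,a,b,178)[:2] for a,b in pts]); print(w.mean(0)); 
    e,V=np.linalg.eigh(np.cov(w.T)); print("dir",np.arctan2(V[1,1],V[0,1]),e)
```

```text
base [613.7 164.2  18. ]
base [659.5  58.1  18. ]
base [543.    8.1  18. ]
base [500.9 111.2  18. ]
yaw 0.42228001489214306 axis [575.6  83.8]
scene base [613.3 164.   18. ]
scene base [498.2 118.5  18. ]
scene base [543.5  12.7  18. ]
cap tri (array([626.1, 104.9, 197.9]), np.float64(0.177871750180059))
hub tri (array([578.4,  85.6, 168.3]), np.float64(3.2954415671728348))
tip tri (array([606.5,  79.4, 191.7]), np.float64(1.8827049158872984))
top 40
.........................
.........................
.........................
.........................
.........................
.........................
.........................
...........##............
...........##............
...........##............
...........##............
.........................
.........................
.........................
.........#####...........
.........#####...........
........######...........
........######...........
........#####............
.........##..............
.........................
.........................
.........#...............
.........#...............
.........#...........
[... 565 characters left out ...]
...................
.............................
.............................
.............................
...........#.................
...........###...............
...........#####.............
..........######.............
..........######.............
..........######.............
..........###.###............
...........#...##............
..........#....##............
..........#.....#............
..........#..................
.........###....#............
..........###..##............
...........#####.............
.............................
.............................
.............................
.............................
[575.6  89.8]
dir 2.7638006172523584 [ 19.7 555. ]
```

Run:
```python
from h import *
from scipy.spatial.transform import Rotation as Ro
o=ctrl.observe(); p=o["tool_pos"]; yaw=o["tool_rot"][2]
ax=np.array([578,84.5]); u=np.array([np.cos(.415),np.sin(.415)]); v=np.array([-u[1],u[0]])
tgt=np.r_[ax-95*u-8*v,250]; print(tgt)
N=16; dl=(tgt-p)/N; rows=[]
for i in range(N):
    y=yaw+i*np.radians(6); R=Ro.from_euler("xyz",[np.pi,0,y]).as_matrix()
    rows.append(np.round(R.T@dl/300,3)); 
for i,r in enumerate(rows): print(i,r)
```

```text
[494.289469    38.87602605 250.        ]
0 [ 0.101 -0.109  0.002]
1 [ 0.112 -0.097  0.002]
2 [ 0.121 -0.085  0.002]
3 [ 0.13  -0.072  0.002]
4 [ 0.136 -0.058  0.002]
5 [ 0.142 -0.043  0.002]
6 [ 0.145 -0.028  0.002]
7 [ 0.148 -0.013  0.002]
8 [0.148 0.002 0.002]
9 [0.147 0.018 0.002]
10 [0.144 0.033 0.002]
11 [0.14  0.048 0.002]
12 [0.134 0.063 0.002]
13 [0.127 0.076 0.002]
14 [0.118 0.089 0.002]
15 [0.109 0.101 0.002]
```

Request:
send_rows:
  series: [0.101, -0.109, 0, 0, 0, -0.05, 0.112, -0.097, 0, 0, 0, -0.05, 0.121, -0.085, 0, 0, 0, -0.05, 0.13, -0.072, 0, 0, 0, -0.05, 0.136, -0.058, 0, 0, 0, -0.05]
  jaw: -1

```text
clock: 0.8
tool_pos: [277.9, -398.2, 257.9]
tool_rot: [3.141, 0.0, 0.817]
ft_force: [1.0, 0.1, -0.6]
gripper_width: 88.1
grasp_force: 0.0
```

Request:
send_rows:
  series: [0.142, -0.043, 0, 0, 0, -0.05, 0.145, -0.028, 0, 0, 0, -0.05, 0.148, -0.013, 0, 0, 0, -0.05, 0.148, 0.002, 0, 0, 0, -0.05, 0.147, 0.018, 0, 0, 0, -0.05]

```text
clock: 1.3
tool_pos: [376.7, -199.2, 258.0]
tool_rot: [3.141, 0.0, 1.341]
ft_force: [1.0, -0.2, 0.2]
gripper_width: 88.1
grasp_force: 0.0
```

Request:
send_rows:
  series: [0.144, 0.033, 0, 0, 0, -0.05, 0.14, 0.048, 0, 0, 0, -0.05, 0.134, 0.063, 0, 0, 0, -0.05, 0.127, 0.076, 0, 0, 0, -0.05, 0.118, 0.089, 0, 0, 0, -0.05]

```text
clock: 1.8
tool_pos: [475.3, -0.3, 257.9]
tool_rot: [3.141, 0.001, 1.865]
ft_force: [0.8, -0.2, -0.1]
gripper_width: 88.1
grasp_force: 0.0
```

Request:
send_rows:
  series: [0.109, 0.101, 0, 0, 0, -0.05, 0, 0, 0, 0, 0, 0, 0, 0, 0, 0, 0, 0]

```text
clock: 2.1
tool_pos: [494.3, 38.9, 257.6]
tool_rot: [-3.141, -0.0, 1.967]
ft_force: [-1.0, -0.8, -0.2]
gripper_width: 88.4
grasp_force: 0.0
```

Request:
send_rows:
  series: [0, 0, 0, 0, 0, -0.009, 0, 0, 0.122, 0, 0, 0, 0, 0, 0.123, 0, 0, 0, 0, 0, 0, 0, 0, 0]

```text
clock: 2.5
tool_pos: [491.2, 35.3, 181.1]
tool_rot: [-3.133, -0.0, 1.982]
ft_force: [-0.6, 0.1, -0.3]
gripper_width: 87.9
grasp_force: 0.0
```

Run:
```python
from h import *
s=grab("scene");t=grab("top")
cv2.imwrite("pics/c2.png",np.hstack([crop(s,170,150,80,110,5),crop(t,195,150,80,110,5)]))
```

```text
(no output)
```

View pics/c2.png

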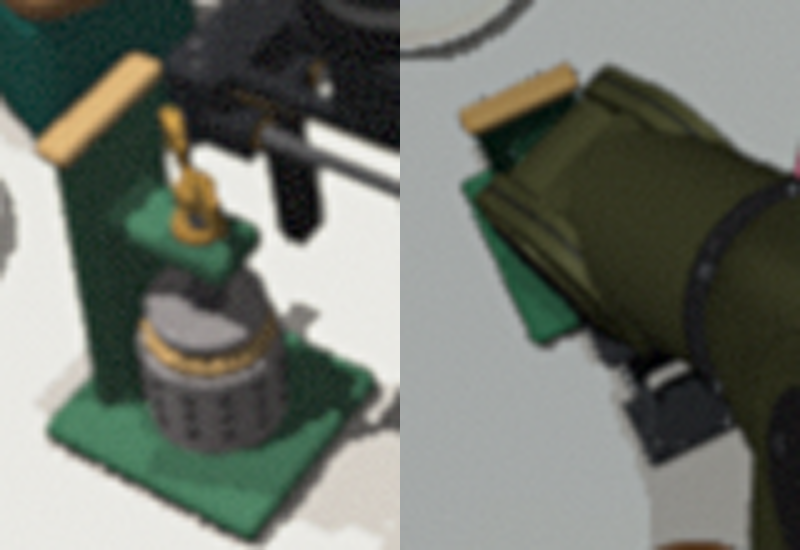

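Run:
```python
from h import *
np.set_printoptions(precision=1,suppress=True)
o=ctrl.observe(); print(o["tool_pos"],o["tool_rot"])
s=grab("scene");p=o["tool_pos"]; yw=o["tool_rot"][2]; u=np.array([np.sin(yw),-np.cos(yw),0])
for k in(52.75,-52.75):
    q=p+k*u; q[2]-=19; a=px(s,q); print(k,q,[(a[0]-170+.4)*5,(a[1]-150+.4)*5])
```

```text
[493.9  37.  184.5] [-3.1  0.   2. ]
52.75 [542.3  58.1 165.5] [np.float64(291.1636033552922), np.float64(220.62130318030268)]
-52.75 [445.6  15.9 165.5] [np.float64(496.1673901169614), np.float64(309.66739594016997)]
```

```bash
cat >> h.py <<'E'
AX=np.array([578,84.5]); YW=.415; U=np.array([np.cos(YW),np.sin(YW)]); V=np.array([-U[1],U[0]])
def finger():
    o=ctrl.observe(); p=o["tool_pos"]; yw=o["tool_rot"][2]; f=p[:2]+52.75*np.array([np.sin(yw),-np.cos(yw)])-AX
    return np.array([f@U,f@V,p[2]-19]),o
def arc(f0,f1,n,R=27):
    return [(R*np.cos(a),R*np.sin(a)) for a in np.linspace(f0,f1,n)]
def rows(pts,start=None):
    c=finger()[0][:2] if start is None else np.array(start,float); acc=[]
    for q in pts:
        d=np.round((np.array(q)-c)/300,3); c=c+d*300; acc.append([float(d[1]),float(d[0])])
    print(acc,"end",c)
E
python3 - <<'E'
from h import *
print(finger()[0]); rows([(-34,-8)]+arc(3.44,1.2,10))
E
```

```text
[-42.39802311  -9.56652037 166.32353832]
[[0.005, 0.028], [0.0, 0.027], [0.022, -0.004], [0.023, 0.002], [0.021, 0.007], [0.019, 0.012], [0.015, 0.017], [0.011, 0.019], [0.005, 0.022], [0.0, 0.022], [-0.005, 0.022]] end [ 9.80197689 25.23347963]
```

Request:
send_rows:
  series: [0.005, 0.028, 0, 0, 0, 0, 0, 0.027, 0, 0, 0, 0, 0.022, -0.004, 0, 0, 0, 0]

```text
clock: 2.95
tool_pos: [507.5, 52.2, 185.2]
tool_rot: [3.137, 0.001, 1.982]
ft_force: [0.3, -0.2, 0.0]
gripper_width: 88.1
grasp_force: 0.0
```

Request:
send_rows:
  series: [0.023, 0.002, 0, 0, 0, 0, 0.021, 0.007, 0, 0, 0, 0, 0.019, 0.012, 0, 0, 0, 0]

```text
clock: 3.25
tool_pos: [502.7, 71.9, 184.2]
tool_rot: [-3.141, 0.0, 1.985]
ft_force: [-0.3, -1.0, -0.2]
gripper_width: 87.9
grasp_force: 0.5
```

Run:
```python
from h import *
f,o=finger(); print(f,o["ft_force"])
s=grab("scene")
cv2.imwrite("pics/c3.png",crop(s,170,150,80,110,5))
```

```text
[-21.28840665  18.7677276  165.22813167] [-0.30523476 -1.02396927 -0.15820315]
```

View pics/c3.png

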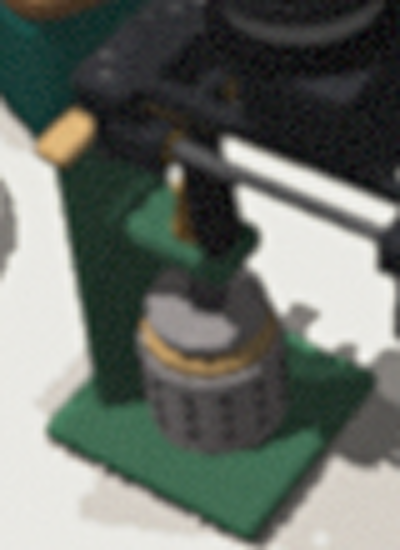

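The finger at crop (210,190) stands at the front-left of the hub. It pushes a wing with about 1 N, and the press has not moved. I'll continue the arc.

Request:
send_rows:
  series: [0.015, 0.017, 0, 0, 0, 0, 0.011, 0.019, 0, 0, 0, 0, 0.005, 0.022, 0, 0, 0, 0]

```text
clock: 3.6
tool_pos: [515.3, 87.2, 184.0]
tool_rot: [-3.14, 0.0, 1.984]
ft_force: [-1.7, -2.5, -0.4]
gripper_width: 88.2
grasp_force: 1.1
```

Request:
send_rows:
  series: [0, 0.022, 0, 0, 0, 0, -0.005, 0.022, 0, 0, 0, 0]

```text
clock: 3.8
tool_pos: [528.2, 91.3, 184.0]
tool_rot: [-3.141, -0.0, 1.985]
ft_force: [-2.7, -1.4, -0.1]
gripper_width: 88.1
grasp_force: 0.8
```

Run:
```python
from h import *
f,o=finger(); print(f,o["ft_force"])
q=np.array([f[0],f[1]])
rows([(f[0]-6,f[1]+4),(1.5,-27)],q)   # lift legs: shift while up
rows(arc(-1.5,-1.5-3.6,16),(27*np.cos(-1.5),27*np.sin(-1.5)))
```

```text
[  9.94327466  26.21249007 164.98610115] [-2.6885479  -1.4134972  -0.07772208]
[[0.013, -0.02], [-0.19, -0.008]] end [  1.54327466 -26.88750993]
[[0.0, 0.0], [0.001, -0.022], [0.006, -0.02], [0.011, -0.019], [0.015, -0.015], [0.018, -0.012], [0.021, -0.007], [0.021, -0.001], [0.022, 0.003], [0.019, 0.008], [0.018, 0.013], [0.013, 0.017], [0.01, 0.019], [0.004, 0.021], [-0.0, 0.022], [-0.006, 0.021]] end [10.30990445 24.96763536]
```

Request:
send_rows:
  series: [0, -0.02, 0, 0, 0, 0, 0, 0, -0.15, 0, 0, 0, -0.086, 0.008, 0, 0, 0, 0, -0.086, 0.007, 0, 0, 0, 0, 0, 0, 0.15, 0, 0, 0]

```text
clock: 4.3
tool_pos: [553.9, 39.9, 188.2]
tool_rot: [3.128, 0.006, 1.977]
ft_force: [0.8, -0.6, -0.1]
gripper_width: 88.2
grasp_force: 0.0
```

Run:
```python
from h import *
f,o=finger(); print(f,o["ft_force"])
A=arc(-1.6,-1.6-3.5,16,23)
rows(A)
```

```text
[ 12.68893895 -31.51692527 169.24799598] [ 0.84884973 -0.55362572 -0.11852443]
[[0.028, -0.045], [0.003, -0.017], [0.007, -0.017], [0.01, -0.014], [0.013, -0.012], [0.016, -0.009], [0.017, -0.004], [0.018, -0.001], [0.018, 0.004], [0.016, 0.008], [0.014, 0.011], [0.011, 0.014], [0.007, 0.016], [0.003, 0.018], [-0.0, 0.017], [-0.005, 0.018]] end [ 8.78893895 21.28307473]
```

Request:
send_rows:
  series: [0, 0, 0, 0, 0, 0, 0.004, -0.015, 0, 0, 0, 0, 0.004, -0.015, 0, 0, 0, 0, 0.003, -0.017, 0, 0, 0, 0, 0.007, -0.017, 0, 0, 0, 0]

```text
clock: 4.8
tool_pos: [528.5, 40.7, 185.6]
tool_rot: [3.138, 0.001, 1.984]
ft_force: [1.8, -0.6, -0.5]
gripper_width: 87.9
grasp_force: 0.7
```

Request:
send_rows:
  series: [0.01, -0.014, 0, 0, 0, 0, 0.013, -0.012, 0, 0, 0, 0, 0.016, -0.009, 0, 0, 0, 0, 0.017, -0.004, 0, 0, 0, 0]

```text
clock: 5.2
tool_pos: [509.7, 50.7, 184.2]
tool_rot: [-3.141, 0.001, 1.983]
ft_force: [1.1, -1.7, 1.0]
gripper_width: 87.6
grasp_force: 0.9
```

Request:
send_rows:
  series: [0.018, -0.001, 0, 0, 0, 0, 0.018, 0.004, 0, 0, 0, 0, 0.016, 0.008, 0, 0, 0, 0]

```text
clock: 5.5
tool_pos: [506.4, 67.2, 184.0]
tool_rot: [-3.14, -0.0, 1.985]
ft_force: [0.1, -2.0, -0.4]
gripper_width: 88.2
grasp_force: 0.6
```

Run:
```python
from h import *
f,o=finger(); print(f,U@o["ft_force"][:2],V@o["ft_force"][:2])
```

```text
[-19.76732421  12.97591074 165.02412555] -0.7343456784713787 -1.821339562653308
```

Forces are steady at 1–2 N. I'll finish this stroke.

Request:
send_rows:
  series: [0.014, 0.011, 0, 0, 0, 0, 0.011, 0.014, 0, 0, 0, 0, 0.007, 0.016, 0, 0, 0, 0]

```text
clock: 5.8
tool_pos: [514.4, 81.0, 184.1]
tool_rot: [-3.141, -0.0, 1.985]
ft_force: [-0.7, -1.1, -0.2]
gripper_width: 88.4
grasp_force: 1.0
```

Request:
send_rows:
  series: [0.003, 0.018, 0, 0, 0, 0, 0, 0.017, 0, 0, 0, 0, -0.005, 0.018, 0, 0, 0, 0]

```text
clock: 6.1
tool_pos: [529.1, 86.7, 184.0]
tool_rot: [-3.141, -0.001, 1.985]
ft_force: [-2.7, -0.1, -0.8]
gripper_width: 87.4
grasp_force: 1.1
```

Run:
```python
from h import *
f,o=finger(); print(f,U@o["ft_force"][:2],V@o["ft_force"][:2])
s=grab("scene")
cv2.imwrite("pics/c4.png",crop(s,170,150,80,110,5))
```

```text
[  8.88223199  21.73991008 164.99930982] -2.507425774939899 1.0404400954173558
```

View pics/c4.png

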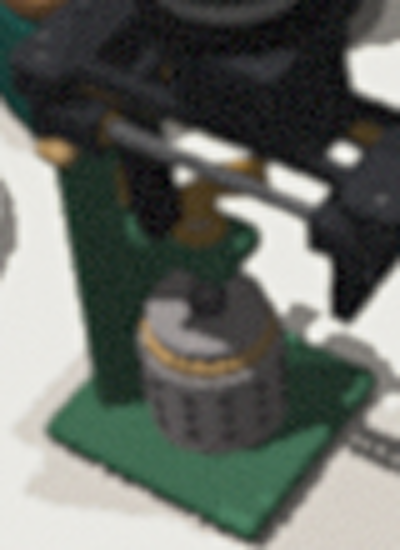

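Request:
send_rows:
  series: [0, -0.02, 0, 0, 0, 0, 0, 0, -0.15, 0, 0, 0, -0.08, 0.01, 0, 0, 0, 0, -0.08, 0.01, 0, 0, 0, 0, 0, 0, 0.15, 0, 0, 0]

```text
clock: 6.65
tool_pos: [555.1, 39.4, 188.5]
tool_rot: [3.127, 0.006, 1.977]
ft_force: [0.7, -0.1, -1.7]
gripper_width: 87.9
grasp_force: 0.0
```

Request:
send_rows:
  series: [0, 0, 0, 0, 0, 0, 0.005, -0.015, 0, 0, 0, 0, 0.005, -0.015, 0, 0, 0, 0, 0.003, -0.017, 0, 0, 0, 0, 0.007, -0.017, 0, 0, 0, 0]

```text
clock: 7.15
tool_pos: [529.0, 40.3, 185.4]
tool_rot: [3.139, 0.001, 1.985]
ft_force: [1.3, -0.8, -0.1]
gripper_width: 88.4
grasp_force: 0.7
```

Request:
send_rows:
  series: [0.01, -0.014, 0, 0, 0, 0, 0.013, -0.012, 0, 0, 0, 0, 0.016, -0.009, 0, 0, 0, 0]

```text
clock: 7.45
tool_pos: [514.2, 46.2, 184.4]
tool_rot: [3.141, 0.001, 1.983]
ft_force: [1.7, -1.5, -0.6]
gripper_width: 88.4
grasp_force: 1.0
```

Run:
```python
from h import *
f,o=finger(); a=np.arctan2(f[1],f[0]); a-=2*np.pi*(a>0); print(f,a,U@o["ft_force"][:2],V@o["ft_force"][:2])
rows(arc(a,-5.1,round((a+5.1)/.16),23)[1:])
```

```text
[-21.06182402  -9.50477653 165.44220982] -2.7176749231096333 0.9412287587511358 -2.0282385038422097
[[0.012, -0.004], [0.013, -0.002], [0.013, -0.0], [0.013, 0.002], [0.012, 0.004], [0.012, 0.007], [0.01, 0.008], [0.008, 0.01], [0.007, 0.011], [0.005, 0.012], [0.003, 0.013], [0.0, 0.013], [-0.001, 0.013], [-0.004, 0.012]] end [ 8.63817598 21.39522347]
```

Request:
send_rows:
  series: [0.012, -0.004, 0, 0, 0, 0, 0.013, -0.002, 0, 0, 0, 0]

```text
clock: 7.65
tool_pos: [509.0, 52.6, 184.1]
tool_rot: [-3.14, 0.0, 1.984]
ft_force: [1.5, -1.8, 0.3]
gripper_width: 88.4
grasp_force: 0.8
```

Request:
send_rows:
  series: [0.013, 0, 0, 0, 0, 0]

```text
clock: 7.75
tool_pos: [507.4, 56.3, 184.0]
tool_rot: [-3.14, 0.0, 1.984]
ft_force: [0.4, -1.8, -0.4]
gripper_width: 88.0
grasp_force: 0.7
```

Request:
send_rows:
  series: [0.013, 0.002, 0, 0, 0, 0]

```text
clock: 7.85
tool_pos: [506.5, 60.2, 184.0]
tool_rot: [-3.141, 0.0, 1.984]
ft_force: [0.0, -1.8, 0.7]
gripper_width: 87.7
grasp_force: 0.6
```

Request:
send_rows:
  series: [0.012, 0.004, 0, 0, 0, 0]

```text
clock: 7.95
tool_pos: [506.2, 64.2, 184.0]
tool_rot: [-3.141, -0.0, 1.985]
ft_force: [0.4, -0.5, -0.3]
gripper_width: 88.3
grasp_force: 0.6
```

Request:
send_rows:
  series: [0.012, 0.007, 0, 0, 0, 0]

```text
clock: 8.05
tool_pos: [506.8, 68.3, 184.1]
tool_rot: [-3.141, -0.0, 1.984]
ft_force: [0.3, -0.3, -0.5]
gripper_width: 88.1
grasp_force: 0.6
```

Request:
send_rows:
  series: [0.01, 0.008, 0, 0, 0, 0]

```text
clock: 8.15
tool_pos: [507.9, 72.2, 184.1]
tool_rot: [-3.141, -0.0, 1.985]
ft_force: [-0.2, -0.4, 0.2]
gripper_width: 88.0
grasp_force: 0.5
```

Request:
send_rows:
  series: [0.008, 0.01, 0, 0, 0, 0]

```text
clock: 8.25
tool_pos: [509.8, 75.6, 184.1]
tool_rot: [-3.141, -0.0, 1.985]
ft_force: [-0.6, -0.5, -0.6]
gripper_width: 88.2
grasp_force: 0.5
```

Request:
send_rows:
  series: [0.007, 0.011, 0, 0, 0, 0]

```text
clock: 8.35
tool_pos: [512.1, 78.7, 184.2]
tool_rot: [-3.141, -0.0, 1.984]
ft_force: [0.1, -0.9, -0.6]
gripper_width: 87.7
grasp_force: 0.5
```

Request:
send_rows:
  series: [0.005, 0.012, 0, 0, 0, 0]

```text
clock: 8.45
tool_pos: [514.8, 81.5, 184.2]
tool_rot: [-3.141, -0.0, 1.984]
ft_force: [-0.0, -2.4, 0.4]
gripper_width: 88.3
grasp_force: 1.0
```

Request:
send_rows:
  series: [0.003, 0.013, 0, 0, 0, 0]

```text
clock: 8.55
tool_pos: [517.5, 83.2, 184.0]
tool_rot: [-3.14, 0.001, 1.984]
ft_force: [-1.7, -2.2, 0.6]
gripper_width: 88.0
grasp_force: 1.3
```

Request:
send_rows:
  series: [0, 0.013, 0, 0, 0, 0]

```text
clock: 8.65
tool_pos: [520.9, 84.9, 183.9]
tool_rot: [-3.139, 0.0, 1.984]
ft_force: [-3.3, -2.0, -0.5]
gripper_width: 88.5
grasp_force: 1.3
```

Request:
send_rows:
  series: [-0.001, 0.013, 0, 0, 0, 0]

```text
clock: 8.75
tool_pos: [524.9, 86.6, 184.0]
tool_rot: [-3.14, -0.0, 1.985]
ft_force: [-2.7, -1.4, 0.0]
gripper_width: 87.9
grasp_force: 1.1
```

Run:
```python
from h import *
f,o=finger(); a=np.arctan2(f[1],f[0]); print(f,a,U@o["ft_force"][:2],V@o["ft_force"][:2])
```

```text
[  4.97562524  23.23862122 164.95012276] 1.3598708328188458 -3.025798921384967 -0.15083149960455589
```

Request:
send_rows:
  series: [-0.004, 0.012, 0, 0, 0, 0]

```text
clock: 8.85
tool_pos: [529.1, 87.5, 184.2]
tool_rot: [3.141, -0.001, 1.985]
ft_force: [-2.6, 0.6, -0.2]
gripper_width: 88.2
grasp_force: 1.0
```

Request:
send_rows:
  series: [-0.005, 0.012, 0, 0, 0, 0]

```text
clock: 8.95
tool_pos: [533.3, 87.5, 184.2]
tool_rot: [3.141, -0.001, 1.985]
ft_force: [-1.9, 1.1, -0.1]
gripper_width: 88.1
grasp_force: 0.8
```

Run:
```python
from h import *
f,o=finger(); a=np.arctan2(f[1],f[0]); print(f,a,U@o["ft_force"][:2],V@o["ft_force"][:2])
```

```text
[ 13.02716666  20.70998308 165.23010228] 1.0093054576591403 -1.3182131908306909 1.7491111740580796
```

Request:
send_rows:
  series: [0.01, -0.02, 0, 0, 0, 0, 0, 0, -0.15, 0, 0, 0, -0.08, 0, 0, 0, 0, 0, -0.085, 0, 0, 0, 0, 0, 0, 0, 0.15, 0, 0, 0]

```text
clock: 9.45
tool_pos: [552.4, 38.8, 188.4]
tool_rot: [3.128, 0.006, 1.977]
ft_force: [2.0, -0.3, -1.4]
gripper_width: 88.0
grasp_force: 0.0
```

Request:
send_rows:
  series: [0, 0, 0, 0, 0, 0, 0, -0.012, 0, 0, 0, 0, 0, -0.012, 0, 0, 0, 0]

```text
clock: 9.75
tool_pos: [539.8, 40.2, 185.7]
tool_rot: [3.139, -0.0, 1.986]
ft_force: [0.6, 0.6, -0.2]
gripper_width: 88.4
grasp_force: 0.0
```

Run:
```python
from h import *
f,o=finger(); a=np.arctan2(f[1],f[0]);  a-=2*np.pi*(a>0); print(f,a,U@o["ft_force"][:2],V@o["ft_force"][:2])
rows(arc(a,-5.1,round((a+5.1)/.16),23)[1:])
```

```text
[-3.95895276e-02 -2.51815223e+01  1.66665417e+02] -1.572368491276955 0.7608245426627 0.35238504469248655
[[0.008, -0.013], [0.004, -0.012], [0.005, -0.012], [0.007, -0.011], [0.009, -0.009], [0.01, -0.008], [0.012, -0.006], [0.012, -0.004], [0.013, -0.001], [0.012, -0.0], [0.013, 0.002], [0.012, 0.005], [0.011, 0.006], [0.01, 0.009], [0.008, 0.01], [0.007, 0.011], [0.005, 0.012], [0.002, 0.012], [0.001, 0.013], [-0.002, 0.013], [-0.004, 0.012]] end [ 8.66041047 21.31847768]
```

Request:
send_rows:
  series: [0.004, -0.013, 0, 0, 0, 0]

```text
clock: 9.85
tool_pos: [535.8, 39.1, 185.7]
tool_rot: [3.139, 0.001, 1.985]
ft_force: [-0.5, 0.8, 0.6]
gripper_width: 87.7
grasp_force: 0.0
```

Request:
send_rows:
  series: [0.005, -0.012, 0, 0, 0, 0]

```text
clock: 9.95
tool_pos: [531.6, 38.8, 185.3]
tool_rot: [3.14, 0.001, 1.985]
ft_force: [0.5, -0.1, 0.0]
gripper_width: 88.5
grasp_force: 0.0
```

Request:
send_rows:
  series: [0.005, -0.012, 0, 0, 0, 0]

```text
clock: 10.05
tool_pos: [527.5, 38.6, 184.9]
tool_rot: [3.141, 0.0, 1.985]
ft_force: [0.6, 0.1, 0.4]
gripper_width: 88.3
grasp_force: 0.0
```

Request:
send_rows:
  series: [0.007, -0.011, 0, 0, 0, 0]

```text
clock: 10.15
tool_pos: [524.0, 39.0, 184.7]
tool_rot: [3.14, 0.001, 1.984]
ft_force: [1.6, -0.4, 0.1]
gripper_width: 87.7
grasp_force: 0.5
```

Request:
send_rows:
  series: [0.009, -0.009, 0, 0, 0, 0]

```text
clock: 10.25
tool_pos: [520.5, 40.3, 184.5]
tool_rot: [3.14, 0.001, 1.984]
ft_force: [1.8, -0.2, 0.5]
gripper_width: 88.4
grasp_force: 0.6
```

Contact with the second wing. I'll carry on step by step.

Request:
send_rows:
  series: [0.01, -0.008, 0, 0, 0, 0]

```text
clock: 10.35
tool_pos: [517.0, 42.1, 184.4]
tool_rot: [3.141, 0.001, 1.984]
ft_force: [1.2, -0.6, -0.1]
gripper_width: 88.2
grasp_force: 0.7
```

Request:
send_rows:
  series: [0.012, -0.006, 0, 0, 0, 0]

```text
clock: 10.45
tool_pos: [514.9, 43.7, 184.4]
tool_rot: [3.14, 0.002, 1.982]
ft_force: [7.2, -6.1, -1.7]
gripper_width: 88.3
grasp_force: 3.8
```

Request:
send_rows:
  series: [0, 0, 0, 0, 0, 0]

```text
clock: 10.55
tool_pos: [515.2, 43.1, 184.4]
tool_rot: [3.14, 0.003, 1.982]
ft_force: [4.8, -3.9, -1.2]
gripper_width: 87.9
grasp_force: 2.7
```

Run:
```python
from h import *
f,o=finger(); a=np.arctan2(f[1],f[0]); print(f,a,U@o["ft_force"][:2],V@o["ft_force"][:2])
s=grab("scene")
cv2.imwrite("pics/c5.png",crop(s,170,150,80,110,5))
```

```text
[-21.36767866 -12.78045357 165.35515518] -2.6025560456946906 2.770549485268434 -5.506425052106763
```

View pics/c5.png

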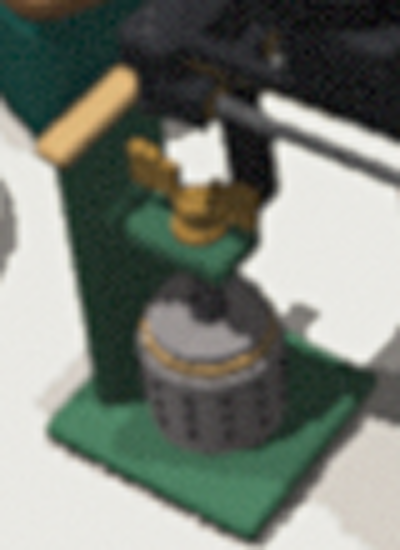

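The finger at crop (250,150) is against the right wing at (240,210). The screw no longer yields at 6 N and the press has not moved. I'll give one slight extra push to confirm the stop.

Request:
send_rows:
  series: [0.005, 0, 0, 0, 0, 0, 0, 0, 0, 0, 0, 0]

```text
clock: 10.8
tool_pos: [515.0, 43.6, 184.4]
tool_rot: [3.14, 0.004, 1.98]
ft_force: [6.0, -5.6, -1.0]
gripper_width: 88.2
grasp_force: 3.9
```

Run:
```python
from h import *
f,o=finger(); print(f,U@o["ft_force"][:2],V@o["ft_force"][:2])
```

```text
[-21.36557131 -12.32097305 165.4052506 ] 3.228891740130051 -7.560548860163837
```

Request:
send_rows:
  series: [-0.03, 0, 0, 0, 0, 0, 0, -0.06, 0, 0, 0, 0, 0, 0, -0.15, 0, 0, 0, -0.15, -0.05, -0.1, 0, 0, 0, -0.15, 0, 0, 0, 0, 0]

```text
clock: 11.3
tool_pos: [522.5, -51.5, 259.4]
tool_rot: [3.137, 0.001, 1.99]
ft_force: [1.6, 0.2, -0.4]
gripper_width: 88.2
grasp_force: 0.0
```

Request:
send_rows:
  series: [-0.15, 0, 0, 0, 0, 0, -0.15, 0, 0, 0, 0, 0, -0.15, 0, 0, 0, 0, 0, 0, 0, 0, 0, 0, 0]

```text
clock: 11.7
tool_pos: [576.8, -184.1, 254.6]
tool_rot: [-3.14, 0.003, 1.974]
ft_force: [-1.3, 0.0, -0.4]
gripper_width: 88.3
grasp_force: 0.0
```

Run:
```python
from h import *
s=grab("scene");t=grab("top")
cv2.imwrite("pics/c6.png",np.hstack([crop(s,170,150,80,110,5),crop(t,195,150,80,110,5)]))
```

```text
(no output)
```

View pics/c6.png

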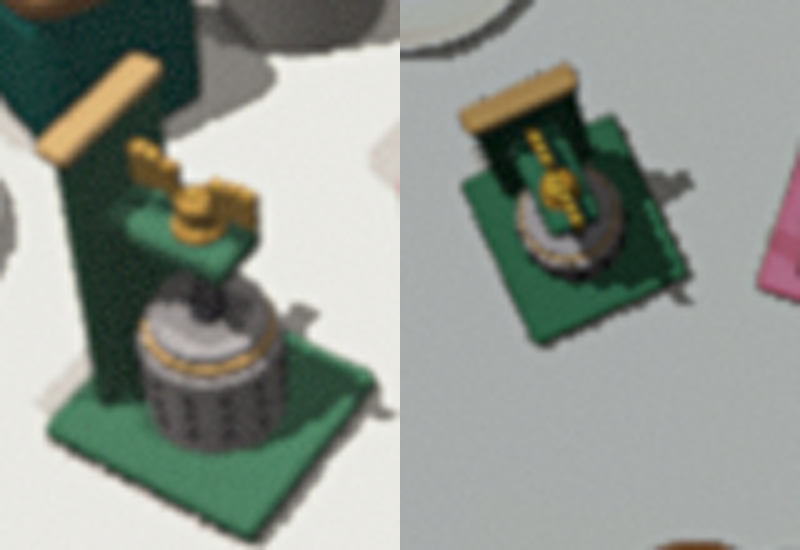

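The press stands exactly where it did: same base corners, cap at (100,107) and (120,97). The wings now lie along the press's x axis, with the far tip at scene (138,145) and top (133,131). I'll check its height.

Run:
```python
from h import *
s=grab("scene");t=grab("top")
T=lambda x,y:(195+x/5-.4,150+y/5-.4); S=lambda x,y:(170+x/5-.4,150+y/5-.4)
print(tri(s,S(138,145),t,T(133,131)),tri(s,S(250,195),t,T(178,222)))
for n in("scene","top"): print()
```

```text
(array([607.51096657,  98.15188512, 184.84027162]), np.float64(1.234108859385234)) (array([550.40887714,  73.20755361, 184.18951427]), np.float64(0.8279970766218901))
```

```bash
python3 -c "
from station import ctrl
print(ctrl.close_job())"
```

```text
the job is handed in; nothing more can be done
None
```

The green press is screwed home and the job is handed in: the screw came to a firm stop, its wing tops stand at 184 mm as they should when tight, and the press did not move.

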